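# Close the plaster casting mould

### The job

Close the slip-casting mould: take the loose plaster half that has the two pin holes, and lower it gently over the two steel pins of the lower half on its board, until it rests flush all round; do not drop it on. Then let go, and leave the other plaster half, the bottle and the bowl where they are.

Things in the scene. Friction and masses are not known exactly. Their poses are not given: they have to be found in the camera images.
- mould_base: Lower mould half, fixed: white plaster block 150 (x) x 60 (y) x 40 mm on a 190 x 100 x 15 mm plywood board; 70 x 34 mm hollow in its top. Two upright steel pins at x = -58 and +58 mm, y = 0: 12 mm thick, 22 mm tall, last 8 mm tapering to 6 mm. Origin: centre of the board's underside, on the table; x along the length, z up. Block's top 55 mm, pin tips 77 mm, end cleats 27 mm above the table.
- seat (a point): Centre of the top face of the lower plaster block, 55 mm above the table, midway between the two pins; axes as mould_base. The cover's origin belongs here; either way round (half a turn) fits.
- cover: Loose upper mould half to be fitted, flat on the table: white plaster plate 150 (x) x 60 (y) x 32 (z) mm, about 0.33 kg; two through holes of 16 mm diameter at x = -58 and +58 mm, y = 0 for the pins, and a 25 mm pouring hole through its centre. Origin: centre of its underside; x along the length, z up. Can be gripped across its 60 mm width.
- other_half: Another loose plaster plate of the same outline, 150 (x) x 60 (y) x 32 (z) mm, from another mould: only a 25 mm hole in its centre, no pin holes. To be left alone. Origin: centre of its underside. It lies on the other side of the lower half from the cover; which side is which varies.
- bottle: White plastic bottle with a red cap, 56 mm diameter, 130 mm tall, standing beyond the mould. To be left alone. Origin: centre of its underside.
- bowl: Small terracotta bowl, 110 mm across, 50 mm high, standing beyond the mould. To be left alone. Origin: centre of its underside.
Mind the look-alikes: they are no part of the job. Leave any black look-alike of the cover alone.

How it is judged:
At the end, for the whole second after the job is handed in: Cover on the lower half, both pins in its holes: within 5 mm of the seat sideways, 3 mm in height, 0.07 rad in yaw (either way round), level within 0.03 rad, at rest, released. Other half, bottle and bowl within 30 mm of their starts (horizontal distance between cover and seat below 0.005 m and z of cover in the frame of seat between -0.003 and 0.003 m and angle between the x axis of cover and the x axis of seat, either way round below 0.07 rad and angle between cover's own z axis and vertical below 0.03 rad and linear speed of cover below 0.01 m/s); the robot touches nothing.
It fails at once if the other plaster half is moved by more than 30 mm or tipped (distance of other_half from where it was at the start of the episode above 0.03 m or angle between other_half's own z axis and vertical above 0.3 rad).
It fails at once if the bottle is moved by more than 30 mm or tipped (distance of bottle from where it was at the start of the episode above 0.03 m or angle between bottle's own z axis and vertical above 0.3 rad).
It fails at once if the bowl is moved by more than 30 mm or tipped (distance of bowl from where it was at the start of the episode above 0.03 m or angle between bowl's own z axis and vertical above 0.3 rad).
It fails at once if the cover is dropped or slammed onto the lower half (faster than 0.4 m/s within 40 mm of its seat) (distance between cover and seat below 0.04 m and linear speed of cover above 0.4 m/s).
It also fails if it takes over 42 s, if anything falls off the work surface, if the arm or the gripper's body presses on something with over 40 N, if the wrist force passes 120 N, or if a joint passes its speed limit or range.

### The arm

A 7-joint arm with a two-finger parallel gripper is mounted at the origin on the work surface. World frame = base frame: x ahead of the robot, y to its left, z up, the work surface at z = 0. Lengths are in m, angles in rad, forces in N, time in s.
With the tool pointing down it reaches from about 0.425 to 0.875 m from the base axis. Payload 8.4 kg.
Tool frame: the origin (TCP) lies midway between the tips of the shut fingers; the grasp point (between the pads) lies 19 mm behind it; z points along the fingers, y is the line along which they close (so a half turn about z gives the same grasp; the last joint's range is limited). The gripper opens to 85 mm and grips with 20 to 120 N. Pads are 22 mm wide; open, the fingers measure 114 mm over their backs; the gripper's body (76 mm by 85 mm) begins 54 mm behind the grasp point. The pads swing forward as they close: fully open they stand 13 mm farther back than shut.
Start: joints at [1.171, 0.333, 0.04, 1.465, -0.013, 1.343, -0.059], TCP at [0.193, -0.621, 0.231] pointing down, gripper open.
Joint ranges: [-2.58, 2.58], [-0.38, 2.09], [-1.3, 1.39], [0.25, 2.4], [-1.5, 4.64], [0.08, 2.09], [-2.65, 2.65]. Speed limits (rad/s): [2.22, 2.22, 2.79, 2.79, 3.14, 3.14, 3.14].

### API

Orientations are given as a unit quaternion [x, y, z, w].
In Python, from workcell import * gives the robot as it stands. The module is installed in compiled form; this text tells all that it offers.
- The arm moves only by the shell command python3 -m pendant 'ROWS' [FORCE]. ROWS is text: rows parted by semicolons, each of 5 numbers parted by spaces: the shift along the world's x, y, z scaled (see below), then the turn about the world's z scaled (see below), then the opening, from 0 (shut) to 1 (fully open). A call has 1 to 12 rows; each row is the pose to reach, as a shift and turn from the pose commanded when the call began; what a row does not reach only later rows make up. The controller multiplies each number of a shift by 0.2 m and each number of a turn by 30 degrees. A row lasts 1/8 s, in which the tool goes at most 62.5 mm and 10.7 degrees, less where a joint would pass 70% of its speed; a pose out of reach is approached as far as the arm can. A call with a number of a shift or a turn outside -1 to 1 is refused whole. A call with a gripper value outside its range is refused whole. The fingers move at their own pace and stop on an object; FORCE is the grip in N (left out, the last holds). Time passes only in rows, so rows that repeat a pose let the fingers close. It gives the time, the measured TCP pose, the force, the opening and the grip force at its end, in the units of the state.
- observe(): the state, without advancing time (a new reading comes with each control period).
- read_camera(name): name is "scene" or "top" or "wrist"; returns (picture, depth): 400x640x3 uint8, red, green, blue; 400x640 float32, m along the optical axis (not along the pixel's ray), 0 where there is no reading.
- camera_info(name): a dict with "intrinsics" (3x3 intrinsics, pixels), "distortion" ([k1, k2, p1, p2, k3] as OpenCV has them; the pictures are not rectified), "xyz" and "orientation" of the camera in the world. Camera axes: x right, y down, z forward; pixel columns grow to the right and rows downward; lengths in m; the calibration is good to about 2 mm. A picture is of the moment at which its call begins: read the wrist's pose just before it. camera_info takes no time and is no camera call; for the wrist camera it gives the pose at the moment of the call.
- sign_off(): hands the job in; it is judged then, once.
The state is a dict: "clock": time; "joint_pos": joint angles; "joint_velocities": joint speeds; "effort": joint torques, N m; "tool_pos": TCP position; "tool_rot": TCP orientation; "wrist_force": force on the tool from outside, world axes, zero at the start; "wrist_torque": the same for the moment, N m; "gripper_width": finger opening in m; "grasp_force": force on a finger pad.
Only numpy, scipy, OpenCV 4.12 (cv2) and the standard library are available. Lean on these libraries where they do the work, as an engineer would, in place of code of your own. Each camera call takes 0.05 s, during which the arm holds its last target. There are 200 camera calls.

## Working session

There is one attempt and no reset: what is moved stays moved. The work goes in short steps, Python scripts to look and compute and a shell command to move; the robot and the scene stay as the last step left them, time stands still between calls to the robot, and variables do not carry over. Pictures are saved under pics/ and viewed, at most 10 in all, crops included, and the job is handed in when it is done.

```bash
mkdir -p pics
python3 - <<'E'
from workcell import *
import cv2,numpy as np
s=observe();print(s['clock'],s['tool_pos'],s['tool_rot'],s['gripper_width'])
for n in("top","scene"):
    p,d=read_camera(n);cv2.imwrite(f"pics/{n}.png",p[:,:,::-1]);np.savez(f"{n}.npz",p=p,d=d);print(camera_info(n))
E
```

```text
0.0 [ 0.19242098 -0.620368    0.2303755 ] [ 9.88708129e-01  1.49851592e-01 -1.94193834e-04 -8.36078187e-04] 0.08531923955252085
{'intrinsics': array([[474.19871346,   0.        , 314.27135304],
       [  0.        , 474.19871346, 194.25349229],
       [  0.        ,   0.        ,   1.        ]]), 'distortion': array([-0.00490043,  0.        ,  0.        ,  0.        ,  0.        ]), 'xyz': array([0.40215771, 0.03017085, 1.12423243]), 'orientation': array([ 0.70797494, -0.70345267,  0.03497722, -0.05198474])}
{'intrinsics': array([[457.49022321,   0.        , 317.2603347 ],
       [  0.        , 457.49022321, 200.41506271],
       [  0.        ,   0.        ,   1.        ]]), 'distortion': array([-0.1362067,  0.       ,  0.       ,  0.       ,  0.       ]), 'xyz': array([0.8907159 , 0.63658868, 0.99867736]), 'orientation': array([ 0.26934762,  0.90633419, -0.3134793 , -0.08798253])}
```

View pics/top.png

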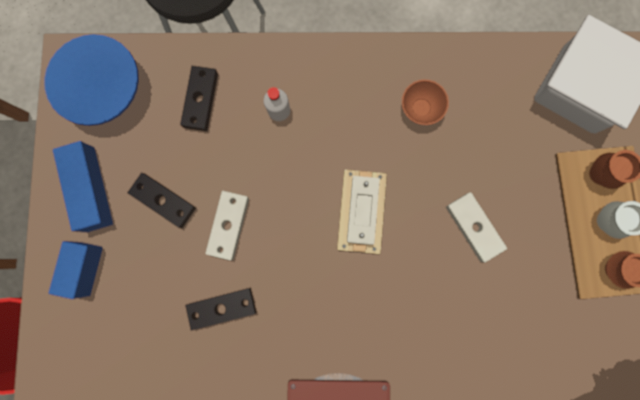

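View pics/scene.png

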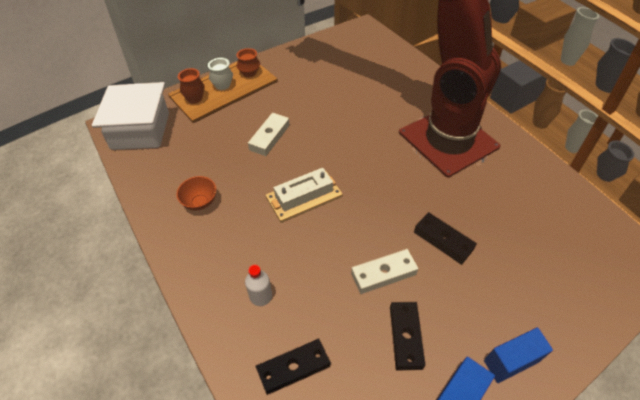

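The top view shows the cover at (227,225) with three holes, the base at (362,211) with pins near (366,184) and (361,236), the other half at (477,227), the bottle at (276,104) and the bowl at (425,103). The scene view agrees: cover (385,270), base (305,190).

```bash
cat > h.py <<'E'
import cv2,numpy as np
from scipy.spatial.transform import Rotation as R
def cast(ci,px,z):
    u=cv2.undistortPoints(np.float64(px).reshape(-1,1,2),ci['intrinsics'],ci['distortion'])[:,0]
    r=R.from_quat(ci['orientation']).apply(np.c_[u,np.ones(len(u))]);o=np.array(ci['xyz'])
    return o+r*((z-o[2])/r[:,2])[:,None]
def plate(p,ci,c,z,sat=60,val=150,r=60):
    """white blob nearest pixel c -> minAreaRect on plane z, plus dark holes in it"""
    h=cv2.cvtColor(p,cv2.COLOR_RGB2HSV);m=((h[...,1]<sat)&(h[...,2]>val)).astype(np.uint8)
    n,l,st,ce=cv2.connectedComponentsWithStats(m)
    i=min((k for k in range(1,n) if st[k,4]>100),key=lambda k:np.hypot(*(ce[k]-c)))
    cs,hi=cv2.findContours((l==i).astype(np.uint8),cv2.RETR_CCOMP,cv2.CHAIN_APPROX_NONE)
    o=max(cs,key=cv2.contourArea);w=cast(ci,o[:,0],z)[:,:2]
    rc=cv2.minAreaRect((w*1000).astype(np.float32))
    holes=[]
    for k,cc in enumerate(cs):
        if hi[0][k][3]>=0 and cv2.contourArea(cc)>3:
            M=cv2.moments(cc);q=(M['m10']/M['m00'],M['m01']/M['m00']);holes.append((np.round(q,1),np.round(cast(ci,[q],z)[0,:2]*1000,1),cv2.contourArea(cc)))
    return rc,holes
E
python3 - <<'E'
from workcell import *
from h import *
for n,cs in(("top",[((227,225),.032),((362,211),.055),((477,227),.032)]),("scene",[((385,270),.032),((305,190),.055)])):
    f=np.load(n+".npz");ci=camera_info(n)
    for c,z in cs: print(n,c,f['p'][c[1]+ (0),c[0]+8],*plate(f['p'],ci,c,z),sep='\n  ')
    p=f['p']
    if n=="top": a=p[165:260,330:395]; b=p[185:265,200:255]
    else: a=p[160:225,260:350]; b=p[245:300,345:425]
    cv2.imwrite(f"pics/{n}_c.png",np.hstack([cv2.resize(q,(400,500),interpolation=2) for q in(a,b)])[:,:,::-1])
E
```

```text
top
  (227, 225)
  [206 201 185]
  ((465.4500732421875, 261.3420715332031), (63.264286041259766, 154.1053924560547), 77.05175018310547)
  [(array([219.4, 249.2]), array([408.8, 274.3]), 35.0), (array([225.9, 224.6]), array([465.5, 261.1]), 87.0), (array([232.2, 200.5]), array([521.6, 248. ]), 36.0)]
top
  (362, 211)
  [192 187 170]
  ((501.3183898925781, -54.62126922607422), (66.17140197753906, 155.6202850341797), 85.95069885253906)
  [(array([360.7, 235.9]), array([440.8, -48.4]), 17.0), (array([365.2, 184.6]), array([557. , -59.1]), 19.0)]
top
  (477, 227)
  [206 202 185]
  ((465.0570983886719, -316.3584899902344), (154.30859375, 63.29150390625), 31.210350036621094)
  [(array([477.2, 226.4]), array([ 465.1, -316. ]), 88.5)]
scene
  (385, 270)
  [234 226 192]
  ((465.6055908203125, 261.17169189453125), (58.762306213378906, 149.80010986328125), 76.86351013183594)
  [(array([362.6, 275.3]), array([520.7, 247.2]), 36.5), (array([384.4, 268.3]), array([465.6, 261.1]), 94.5), (array([406.3, 260.4]), array([407.3, 273.4]), 36.5)]
scene
  (305, 190)
  [177 164 135]
  ((501.20947265625, -53.27043914794922), (59.68312072753906, 147.1913299560547), 84.86421203613281)
  [(array([283.6, 190.8]), array([554.8, -63.9]), 30.0), (array([302.8, 181.6]), array([495.1, -62.9]), 126.5), (array([321.9, 174.8]), array([438.6, -54.8]), 27.5)]
```

View pics/top_c.png

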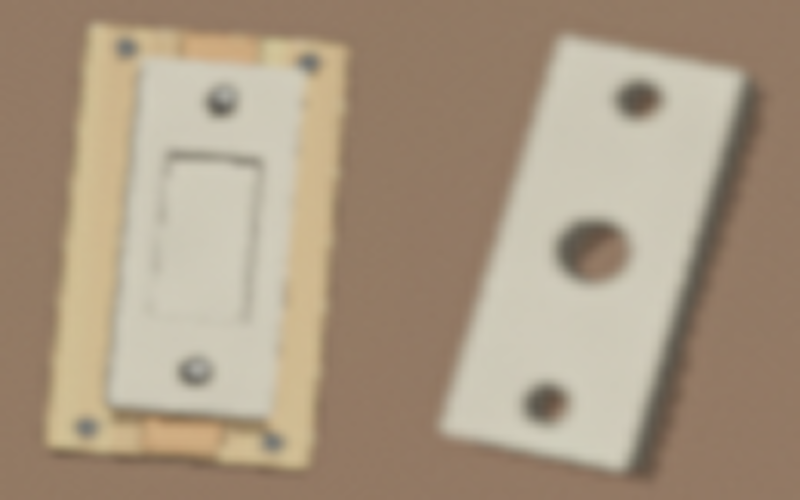

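```bash
python3 -m pendant '0.3 0.3 0.1 -0.3 1;0.6 0.6 0.2 -0.5 1;0.9 0.9 0.2 -0.5 1;1 1 0.2 -0.5 1;1 1 0.2 -0.5 1;1 1 0.2 -0.5 1'; python3 -m pendant '0.2 0.3 0 -0.2 1;0.3 0.6 0 -0.4 1;0.4 0.9 0 -0.5 1;0.4 1 0 -0.5 1;0.4 1 0 -0.5 1'; python3 -m pendant '0 0.3 0 0 1;0 0.6 0 0 1;0 0.85 0 0 1;0 0.85 0 0 1;0 0.85 0 0 1;0 0.85 0 0 1'
python3 - <<'E'
from workcell import *
from h import *
s=observe();ci=camera_info("wrist");p,d=read_camera("wrist");cv2.imwrite("pics/w1.png",p[:,:,::-1]);np.savez("w1.npz",p=p,d=d);print(s['clock'],s['tool_pos'],s['joint_pos'],ci)
import pickle;pickle.dump(ci,open("w1.pkl","wb"))
E
```

```text
clock: 0.85
tool_pos: [0.3954, -0.4177, 0.2713]
tool_rot: [1.0, 0.023, 0.0, -0.0]
wrist_force: [-0.7, -0.5, -0.3]
gripper_width: 0.085
grasp_force: 0.0
clock: 1.48
tool_pos: [0.4727, -0.2191, 0.2713]
tool_rot: [0.994, -0.11, -0.0, -0.0]
wrist_force: [0.5, 0.1, -0.5]
gripper_width: 0.0855
grasp_force: 0.0
clock: 2.22
tool_pos: [0.4725, -0.0529, 0.2711]
tool_rot: [0.994, -0.113, -0.0, 0.0]
wrist_force: [-0.4, -0.1, 0.3]
gripper_width: 0.0852
grasp_force: 0.0
2.225 [ 0.47247838 -0.0529148   0.27106133] [ 0.42496166 -0.02361982 -0.39620286  1.79284753 -0.00929171  1.37103714
 -1.76615691] {'intrinsics': array([[352.62141417,   0.        , 320.19769913],
       [  0.        , 352.62141417, 203.80427587],
       [  0.        ,   0.        ,   1.        ]]), 'distortion': array([-0.04986719,  0.        ,  0.        ,  0.        ,  0.        ]), 'xyz': array([ 0.5485472 , -0.07011478,  0.41393837]), 'orientation': array([-0.61570498,  0.77257843,  0.12119754, -0.09664943])}
```

View pics/w1.png

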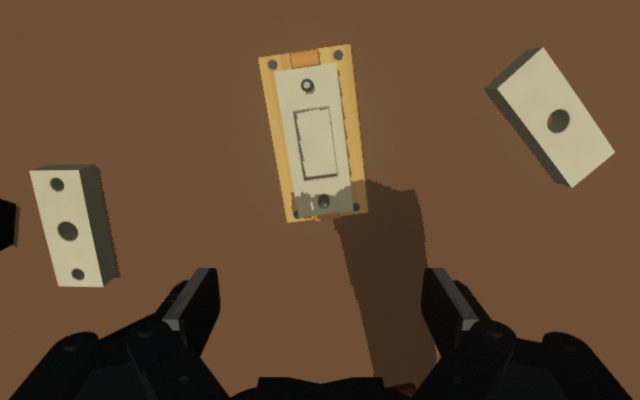

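The wrist view shows the base in the middle, with its pins at about (307,86) and (324,201), the cover at left (68,231) and the other half at right (558,120).

Run:
```python
from workcell import *
from h import *
import pickle
for n,ci,c in(("top",camera_info("top"),(362,211)),("w1",pickle.load(open("w1.pkl","rb")),(316,140)),("scene",camera_info("scene"),(305,190))):
    p=np.load(n+".npz")['p'].astype(int)
    m=((p[...,1]>(110 if n=='w1' else 140))).astype(np.uint8) # board+block brighter than table
    k,l,st,ce=cv2.connectedComponentsWithStats(m);i=min((j for j in range(1,k) if st[j,4]>100),key=lambda j:np.hypot(*(ce[j]-c)))
    o=max(cv2.findContours((l==i).astype(np.uint8),0,cv2.CHAIN_APPROX_NONE)[0],key=cv2.contourArea)
    print(n,cv2.minAreaRect((cast(ci,o[:,0],.015)[:,:2]*1000).astype(np.float32)))
    if n=="w1":
        for q in((307,86),(324,201)): print(cast(ci,[q],.075)*1000)
        print(plate(p.astype(np.uint8),ci,(68,231),.032,110,110))
p=np.load("w1.npz")['p'];a=[cv2.resize(p[y-16:y+16,x-16:x+16],(400,400),interpolation=0) for x,y in((307,86),(324,201))]
cv2.imwrite("pics/pins.png",np.hstack(a)[:,:,::-1])
```

```text
top ((501.2852783203125, -53.83365249633789), (101.4968032836914, 191.04530334472656), 84.90404510498047)
w1 ((498.0848083496094, -53.99773025512695), (99.16726684570312, 190.50064086914062), 85.10063934326172)
[[555.4873693  -59.32865747  75.        ]]
[[444.27444956 -50.2078469   75.        ]]
(((462.41473388671875, 261.4580078125), (61.66223907470703, 151.20388793945312), 76.86344146728516), [(array([ 77.6, 273.8]), array([406.8, 273.8]), 118.5), (array([ 67.4, 230.8]), array([463.3, 260.6]), 316.5), (array([ 56.8, 184.1]), array([519.6, 247.5]), 149.5)])
scene ((481.24627685546875, -84.42779541015625), (67.78085327148438, 162.8110809326172), 84.3910140991211)
```

View pics/pins.png

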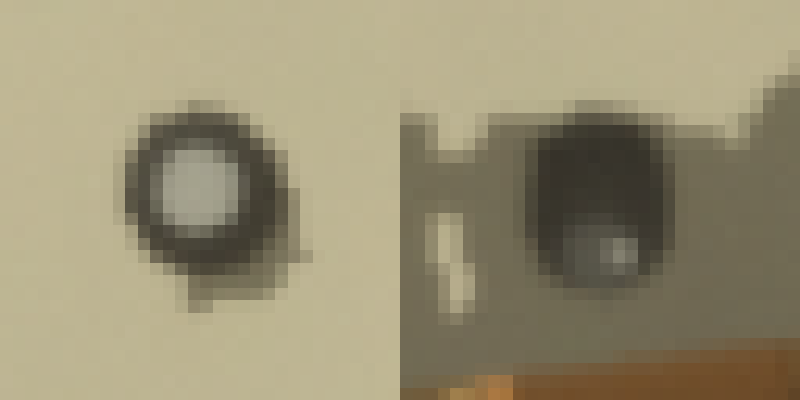

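```bash
python3 -m pendant '0 0.3 0 0 1;0 0.6 0 0 1;0 0.9 0 0 1;0 1 0 0 1;0 1 0 0 1'; python3 -m pendant '-0.04 0.3 0 0 1;-0.04 0.57 -0.2 0 1;-0.04 0.57 -0.5 0 1;-0.04 0.57 -0.7 0 1;-0.04 0.57 -0.8 0 1;-0.04 0.57 -0.8 0 1;-0.04 0.57 -0.8 0 1'
python3 - <<'E'
from workcell import *
from h import *
s=observe();ci=camera_info("wrist");p,d=read_camera("wrist");cv2.imwrite("pics/w2.png",p[:,:,::-1]);print(s['clock'],s['tool_pos'],s['tool_rot'])
print(plate(p,ci,(320,120),.032,110,110))
E
```

```text
clock: 2.9
tool_pos: [0.4726, 0.15, 0.2712]
tool_rot: [0.994, -0.11, -0.0, -0.0]
wrist_force: [-0.2, -0.4, -0.0]
gripper_width: 0.0854
grasp_force: 0.0
clock: 3.78
tool_pos: [0.4656, 0.2625, 0.1123]
tool_rot: [0.994, -0.112, 0.001, -0.0]
wrist_force: [-0.3, -0.7, 1.2]
gripper_width: 0.0854
grasp_force: 0.0
3.775 [0.46564551 0.26245566 0.11225792] [ 9.93709104e-01 -1.11990569e-01  5.52199751e-04 -1.55600311e-04]
(((463.6701965332031, 260.765625), (61.21601486206055, 151.28294372558594), 76.97498321533203), [(array([323.5, 290.3]), array([407.2, 273.5]), 412.5), (array([324.1, 215.4]), array([463.3, 260.6]), 1081.0), (array([324.1, 126.9]), array([520.3, 247.8]), 516.0)])
```

View pics/w2.png

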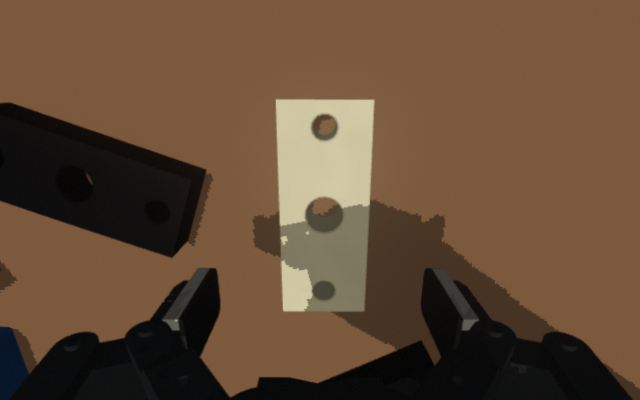

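The cover is centred at (324,215) and aligned with the fingers; the black plate at left (190,210) stays clear of them. Descend and grip.

```bash
python3 -m pendant '0 -0.01 -0.2 0 1;0 -0.01 -0.4 0 1;0 -0.01 -0.52 0 1;0 -0.01 -0.57 0 1;0 -0.01 -0.57 0 1;0 -0.01 -0.57 0 1'; python3 -m pendant '0 0 0 0 0.3;0 0 0 0 0.3;0 0 0 0 0.3;0 0 0 0 0.3;0 0 0 0 0.3;0 0 0 0 0.3;0 0 0 0 0.3;0 0 0 0 0.3' 60
```

```text
clock: 4.58
tool_pos: [0.4655, 0.2617, -0.0013]
tool_rot: [0.994, -0.111, 0.001, -0.001]
wrist_force: [0.6, 0.0, -0.3]
gripper_width: 0.0855
grasp_force: 0.0
clock: 5.58
tool_pos: [0.4651, 0.2613, -0.0017]
tool_rot: [0.994, -0.111, 0.001, -0.0]
wrist_force: [-1.5, -1.5, 6.8]
gripper_width: 0.0594
grasp_force: 65.1
```

```bash
python3 -m pendant '0 0 0.1 0 0.3;0 0 0.3 0 0.3;0 0 0.5 0 0.3;0 0 0.65 0 0.3;0 0 0.7 0 0.3;0 -0.2 0.7 0 0.3;0 -0.4 0.7 0.1 0.3;0 -0.6 0.7 0.2 0.3;0.1 -0.8 0.7 0.27 0.3;0.18 -0.95 0.7 0.27 0.3;0.18 -1 0.7 0.27 0.3;0.18 -1 0.7 0.27 0.3'; python3 -m pendant '0 -0.2 0 0 0.3;0 -0.4 0 0 0.3;0 -0.55 0 0 0.3;0 -0.575 0 0 0.3;0 -0.575 0 0 0.3;0 -0.575 0 0 0.3'
python3 - <<'E'
from workcell import *
from h import *
s=observe();ci=camera_info("wrist");p,d=read_camera("wrist");cv2.imwrite("pics/w3.png",p[:,:,::-1]);np.savez("w3.npz",p=p,d=d);print(s['clock'],s['tool_pos'],s['tool_rot'],s['wrist_torque'])
import pickle;pickle.dump(ci,open("w3.pkl","wb"))
p,d=read_camera("top");np.savez("t3.npz",p=p)
E
```

```text
clock: 7.08
tool_pos: [0.4998, 0.061, 0.1367]
tool_rot: [0.999, -0.041, -0.001, -0.0]
wrist_force: [-0.6, -0.2, -3.2]
gripper_width: 0.0594
grasp_force: 66.1
clock: 7.82
tool_pos: [0.5006, -0.0519, 0.1373]
tool_rot: [0.999, -0.04, -0.0, -0.0]
wrist_force: [-0.5, -0.4, -2.6]
gripper_width: 0.0593
grasp_force: 66.1
7.825 [ 0.50055907 -0.05194945  0.1372851 ] [ 9.99219346e-01 -3.95046351e-02 -1.99613889e-05 -2.85795438e-04] [-0.01576765  0.01974109 -0.01500332]
```

View pics/w3.png

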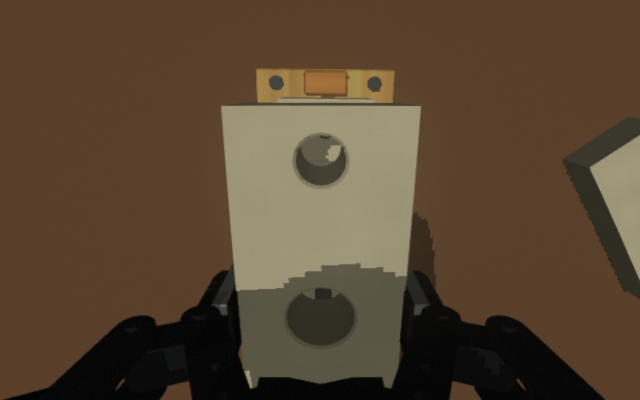

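The cover is held level: its far pin hole is at (321,160) and its centre hole at (321,316). The board's far edge shows at row 69, columns 257–393.

Run:
```python
from workcell import *
from h import *
import pickle
ci=pickle.load(open("w3.pkl","rb"))
f=lambda q,z:(print(q,z,np.round(cast(ci,q,z)[:,:2]*1000,1).tolist()))
f([(321,160),(321,316)],.171)
f([(223,106.5),(419,106.5)],.171)
f([(257,69.5),(393.5,70)],.015)
f([(277,99),(376,99.5)],.055)
w=cast(ci,[(321,160),(321,316)],.171)*1000;print("cover ctr, yaw",w[1],np.degrees(np.arctan2(*(w[0]-w[1])[[1,0]])),np.linalg.norm(w[0]-w[1]))
p=np.load("t3.npz")['p'];print("top",plate(p,camera_info("top"),(362,205),.171))
```

```text
[(321, 160), (321, 316)] 0.171 [[557.7, -56.5], [500.5, -52.0]]
[(223, 106.5), (419, 106.5)] 0.171 [[576.3, -28.3], [571.7, -87.1]]
[(257, 69.5), (393.5, 70)] 0.015 [[596.6, -14.2], [588.8, -110.7]]
[(277, 99), (376, 99.5)] 0.055 [[575.8, -30.9], [570.8, -91.6]]
cover ctr, yaw [500.49723339 -52.04846192 171.        ] -4.426270429843292 57.33849151735562
top (((452.28045654296875, -19.566802978515625), (13.991888999938965, 56.12269592285156), 89.96868133544922), [])
```

```bash
python3 -m pendant '-0.004 -0.011 -0.08 -0.014 0.3;-0.004 -0.011 -0.16 -0.014 0.3;-0.004 -0.011 -0.24 -0.014 0.3;-0.004 -0.011 -0.29 -0.014 0.3;-0.004 -0.011 -0.32 -0.014 0.3;-0.004 -0.011 -0.34 -0.014 0.3;-0.004 -0.011 -0.34 -0.014 0.3;-0.004 -0.011 -0.34 -0.014 0.3'
python3 - <<'E'
from workcell import *
from h import *
s=observe();ci=camera_info("wrist");p,d=read_camera("wrist");cv2.imwrite("pics/w4.png",p[:,:,::-1]);print(s['tool_pos'],s['wrist_torque'])
E
```

```text
clock: 8.93
tool_pos: [0.5001, -0.056, 0.0697]
tool_rot: [0.999, -0.044, 0.0, 0.0]
wrist_force: [0.2, 0.3, -3.7]
gripper_width: 0.0592
grasp_force: 66.2
[ 0.50006787 -0.05601584  0.0697005 ] [-0.02289985  0.05963876 -0.02435615]
```

View pics/w4.png

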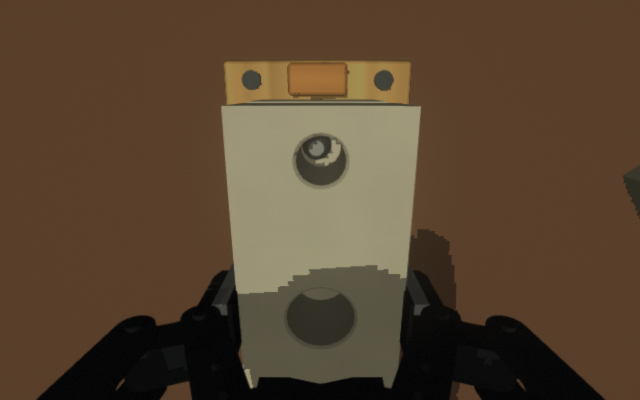

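The far pin's tip is visible in the hole at (317,148), and the hole rim is centred at (321,160). I'll work out the offset.

Run:
```python
from workcell import *
from h import *
ci=camera_info("wrist");s=observe();print(s['tool_pos'],s['wrist_force'])
h=cast(ci,[(321,160),(321,316)],.1034)*1000;p=cast(ci,[(317,148.5)],.077)*1000
b=cast(ci,[(225.5,62),(410,62)],.015)*1000
print(h,p,p-h[0]);print(b,b.mean(0))
```

```text
[ 0.50007005 -0.05603854  0.06970559] [ 0.08357483  0.31036081 -2.65215432]
[[557.08569057 -61.06474262 103.4       ]
 [499.9643617  -56.08094889 103.4       ]] [[556.7197534  -59.53920516  77.        ]] [[ -0.36593717   1.52553746 -26.4       ]]
[[ 597.09356104  -14.21218461   15.        ]
 [ 588.54578977 -111.05732558   15.        ]] [592.8196754  -62.63475509  15.        ]
```

```bash
python3 -m pendant '-0.003 0.0075 0 0 0.3;-0.003 0.0075 -0.015 0 0.3;-0.003 0.0075 -0.03 0 0.3;-0.003 0.0075 -0.045 0 0.3;-0.003 0.0075 -0.06 0 0.3;-0.003 0.0075 -0.065 0 0.3'; python3 -m pendant '0 0 -0.006 0 0.3;0 0 -0.012 0 0.3;0 0 -0.016 0 0.3;0 0 -0.016 0 0.3'
```

```text
clock: 9.72
tool_pos: [0.499, -0.0545, 0.056]
tool_rot: [0.999, -0.044, -0.0, -0.0]
wrist_force: [-0.4, 0.4, -3.1]
gripper_width: 0.0592
grasp_force: 66.2
clock: 10.22
tool_pos: [0.4992, -0.0545, 0.0533]
tool_rot: [0.999, -0.044, 0.0, 0.0]
wrist_force: [-2.7, -0.2, 0.3]
gripper_width: 0.0589
grasp_force: 66.4
```

```bash
python3 -m pendant '0 0 -0.003 0 0.3;0 0 -0.004 0 0.3;0 0 -0.004 0 0.3'; python3 -m pendant '0 0 0 0 0.5;0 0 0 0 0.7;0 0 0 0 0.8;0 0 0 0 1;0 0 0 0 1;0 0 0 0 1;0 0 0 0 1;0 0 0 0 1' ; python3 -m pendant '0 0 0.1 0 1;0 0 0.25 0 1;0 0 0.4 0 1;0 0 0.6 0 1;0 0 0.8 0 1;-0.2 0 0.8 0 1;-0.2 0 0.8 0 1'
python3 - <<'E'
from workcell import *
from h import *
p,d=read_camera("scene");cv2.imwrite("pics/s5.png",cv2.resize(p[110:260,200:420],(800,545))[:,:,::-1]);print(plate(p,camera_info("scene"),(305,185),.087))
ci=camera_info("wrist");p,d=read_camera("wrist");print(plate(p,ci,(320,140),.087,110,110))
print(cast(ci,[(320,140)],.087))
cs=camera_info("top");p,d=read_camera("top");np.savez("t5.npz",p=p)
# cover-top heights from wrist depth
ci=camera_info("wrist");print(observe()['clock'])
w,d=read_camera("wrist");cv2.imwrite("pics/w5.png",w[:,:,::-1]);np.savez("w5.npz",p=w,d=d)
h=cv2.cvtColor(w,cv2.COLOR_RGB2HSV);ys,xs=np.nonzero(d>0)
u=cv2.undistortPoints(np.float64(np.c_[xs,ys]).reshape(-1,1,2),ci['intrinsics'],ci['distortion'])[:,0]
P=R.from_quat(ci['orientation']).apply(np.c_[u,np.ones(len(u))]*d[ys,xs][:,None])+ci['xyz']
k=(abs(P[:,2]-.087)<.012)&(abs(P[:,0]-.4985)<.07)&(abs(P[:,1]+.0545)<.028);Q=P[k]
c=np.linalg.lstsq(np.c_[Q[:,0]-.4985,Q[:,1]+.0545,np.ones(len(Q))],Q[:,2],rcond=None)[0];print("slope x,y, z",c,len(Q))
E
```

```text
clock: 10.6
tool_pos: [0.4992, -0.0545, 0.0533]
tool_rot: [0.999, -0.044, 0.0, 0.0]
wrist_force: [-6.4, 0.5, 11.8]
gripper_width: 0.0593
grasp_force: 68.0
clock: 11.6
tool_pos: [0.4992, -0.0545, 0.0523]
tool_rot: [0.999, -0.044, 0.0, -0.0]
wrist_force: [0.6, -0.2, -0.5]
gripper_width: 0.0855
grasp_force: 0.0
clock: 12.48
tool_pos: [0.4576, -0.0547, 0.2127]
tool_rot: [0.999, -0.045, 0.0, 0.001]
wrist_force: [1.1, -0.4, 0.1]
gripper_width: 0.0855
grasp_force: 0.0
(((506.1067810058594, -54.254486083984375), (58.999691009521484, 135.5191192626953), 84.6672592163086), [(array([282.9, 184.4]), array([556.9, -59.7]), 25.0), (array([302.8, 176.4]), array([499. , -54.4]), 64.0)])
(((498.1378479003906, -54.23115921020508), (61.167816162109375, 150.7075958251953), 85.0892105102539), [(array([283. , 224.5]), array([435.5, -22.1]), 4.0), (array([315.3, 217.4]), array([439.3, -48.9]), 381.0), (array([313. , 151.7]), array([492.6, -52. ]), 280.0), (array([314.4,  62. ]), array([556.7, -59.1]), 393.0)])
[[ 0.50103906 -0.05816605  0.087     ]]
12.625
slope x,y, z [ 0.00089237 -0.00098684  0.08707084] 12221
```

View pics/w5.png

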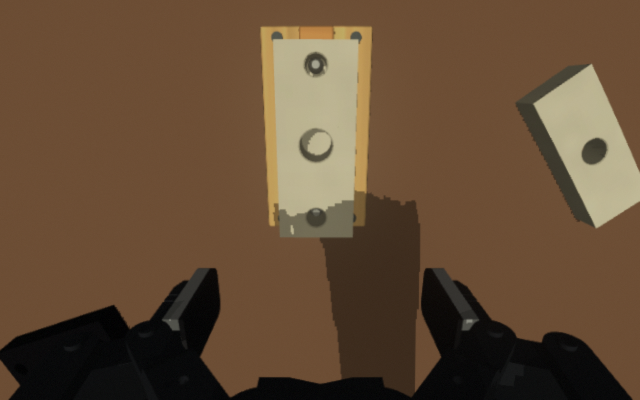

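View pics/s5.png

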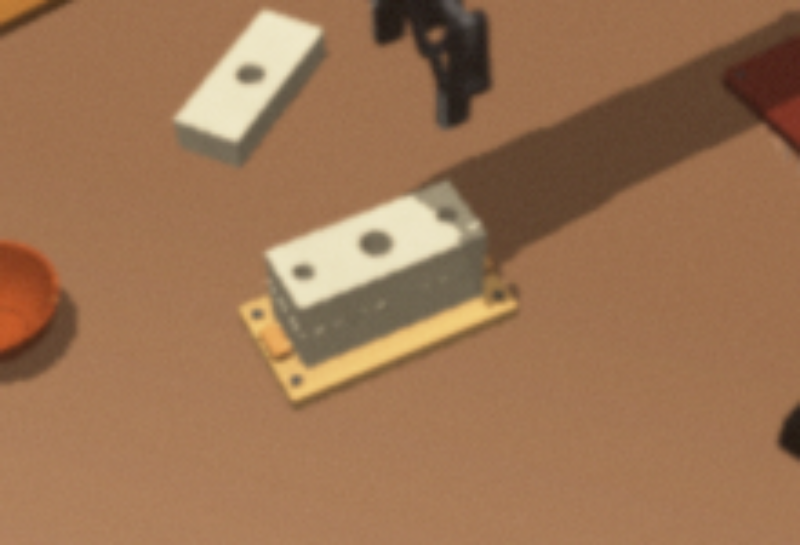

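The cover sits flush: its top is at 87.1 mm, level within 0.002 rad, with both pins visible in the holes at (316,64) and (316,217). The gripper is clear.

```bash
python3 -c "
from workcell import *
print(sign_off())"
```

```text
the job is handed in; nothing more can be done
None
```

The mould is closed: the cover sits flush and level on both pins and is released. I never touched the other half, bottle or bowl, and I handed the job in about 12.6 s into the 42 s allowed; sign-off returned no verdict.

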